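# Make up the grinding tray and the polishing tray for two horns

### The job

Make up the two work trays for the horn carver from the stock on the bench: the tray with the rough dark horn gets the grey grindstone and the black dressing stick, the tray with the smooth amber horn gets the white felt wheel, the brown compound bar and the green compound bar. Lay each wheel flat in the wide middle bay and each bar or stick lengthways in a narrow side bay of its own (either side), down on the floor of the bay. Set things down rather than dropping them, and leave the pink stone and the horns where they lie.

Things in the scene. Friction and masses are not known exactly. Their poses are not given: they have to be found in the camera images.
- grindstone: mid-grey abrasive grinding wheel with a steel bush and a dark bore, 54 mm diameter, 24 mm thick, lying flat on the bench at the start; origin at its middle, 12 mm above the face it lies on, z along the wheel's axis.
- felt_wheel: off-white felt polishing wheel with a brown hub patch, 54 mm diameter, 24 mm thick, lying flat on the bench at the start; origin at its middle, 12 mm above the face it lies on, z along the wheel's axis.
- pink_stone: pink abrasive wheel with a steel bush, not wanted in either tray, 54 mm diameter, 24 mm thick, lying flat on the bench at the start; origin at its middle, 12 mm above the face it lies on, z along the wheel's axis.
- dressing_stick: plain black wheel-dressing stick, square section, 72 by 26 by 26 mm, lying on the bench at the start; origin at its middle, 13 mm above the face it lies on, x along its length.
- brown_bar: dark brown bar of hard polishing compound with a paper sleeve round one end, square section, 72 by 26 by 26 mm, lying on the bench at the start; origin at its middle, 13 mm above the face it lies on, x along its length.
- green_bar: green bar of hard polishing compound with a paper sleeve round one end, square section, 72 by 26 by 26 mm, lying on the bench at the start; origin at its middle, 13 mm above the face it lies on, x along its length.
- tray_rough: Fixed tray, blue walls, grey floor, 158 (x) by 214 (y) mm; floor 4 mm thick, all walls 3-4 mm thick, tops 12 mm above the bench. Origin: underside centre. Horn in the long +x bay (x 22 to 75 mm). Three bays on its -x side, each 94 mm long in x, centred at x = -28 mm: wide middle bay, 80 mm wide, at y = 0; narrow side bays, 60 mm wide, at y = +73 and -73 mm. This one holds the rough dark horn.
- tray_smooth: Fixed tray, blue walls, grey floor, 158 (x) by 214 (y) mm; floor 4 mm thick, all walls 3-4 mm thick, tops 12 mm above the bench. Origin: underside centre. Horn in the long +x bay (x 22 to 75 mm). Three bays on its -x side, each 94 mm long in x, centred at x = -28 mm: wide middle bay, 80 mm wide, at y = 0; narrow side bays, 60 mm wide, at y = +73 and -73 mm. This one holds the smooth amber horn.
- horn_rough: rough, ridged, dark grey horn with a pale tip, loose in the long far bay of the grinding tray; about 165 mm long, up to 38 mm thick, tapering, curved; origin under the middle of its length on the bay floor, y along it towards the tip.
- horn_smooth: smooth amber horn darkening to the tip, loose in the long far bay of the polishing tray; about 165 mm long, up to 36 mm thick, tapering, curved; origin under the middle of its length on the bay floor, y along it towards the tip.
Things that resemble listed ones, but are neither listed nor needed, are in the scene too. What is shaped like the brown_bar but blue or yellow is not meant.

How it is judged:
At the end, for the whole second after the job is handed in: Each thing lies on the floor of its bay in the right tray (wheels within 21 mm in x, 15 in y of the bay centre, bars 14 and 19; height within 4 mm), brown and green bars in different side bays, all released and at rest; pink stone and horns within 20 mm of their start (x of grindstone in the frame of tray_rough between -0.049 and -0.007 m and y of grindstone in the frame of tray_rough between -0.015 and 0.015 m and z of grindstone in the frame of tray_rough below 0.02 m and ((x of dressing_stick in the frame of tray_rough between -0.042 and -0.014 m and y of dressing_stick in the frame of tray_rough between 0.054 and 0.092 m and z of dressing_stick in the frame of tray_rough below 0.021 m) or (x of dressing_stick in the frame of tray_rough between -0.042 and -0.014 m and y of dressing_stick in the frame of tray_rough between -0.092 and -0.054 m and z of dressing_stick in the frame of tray_rough below 0.021 m)) and x of felt_wheel in the frame of tray_smooth between -0.049 and -0.007 m and y of felt_wheel in the frame of tray_smooth between -0.015 and 0.015 m and z of felt_wheel in the frame of tray_smooth below 0.02 m and (((x of brown_bar in the frame of tray_smooth between -0.042 and -0.014 m and y of brown_bar in the frame of tray_smooth between 0.054 and 0.092 m and z of brown_bar in the frame of tray_smooth below 0.021 m) and (x of green_bar in the frame of tray_smooth between -0.042 and -0.014 m and y of green_bar in the frame of tray_smooth between -0.092 and -0.054 m and z of green_bar in the frame of tray_smooth below 0.021 m)) or ((x of brown_bar in the frame of tray_smooth between -0.042 and -0.014 m and y of brown_bar in the frame of tray_smooth between -0.092 and -0.054 m and z of brown_bar in the frame of tray_smooth below 0.021 m) and (x of green_bar in the frame of tray_smooth between -0.042 and -0.014 m and y of green_bar in the frame of tray_smooth between 0.054 and 0.092 m and z of green_bar in the frame of tray_smooth below 0.021 m))) and linear speed of each of grindstone, dressing_stick, felt_wheel, brown_bar, green_bar below 0.02 m/s and distance of each of pink_stone, horn_rough, horn_smooth from where it was at the start of the episode below 0.02 m); the robot touches nothing.
It fails at once if the pink stone or a horn is shifted by more than 30 mm (distance of any of pink_stone, horn_rough, horn_smooth from where it was at the start of the episode above 0.03 m).
It fails at once if a wheel, bar or stick is dropped or thrown (faster than 0.7 m/s with no finger on it) ((linear speed of grindstone above 0.7 m/s and contact force between grindstone and the fingers below 0.05 N) or (linear speed of dressing_stick above 0.7 m/s and contact force between dressing_stick and the fingers below 0.05 N) or (linear speed of felt_wheel above 0.7 m/s and contact force between felt_wheel and the fingers below 0.05 N) or (linear speed of brown_bar above 0.7 m/s and contact force between brown_bar and the fingers below 0.05 N) or (linear speed of green_bar above 0.7 m/s and contact force between green_bar and the fingers below 0.05 N)).
It also fails if it takes over 115 s, if anything falls off the work surface, if the arm or the gripper's body presses on something with over 40 N, if the wrist force passes 120 N, or if a joint passes its speed limit or range.

### The arm

A 7-joint arm with a two-finger parallel gripper is mounted at the origin on the work surface. World frame = base frame: x ahead of the robot, y to its left, z up, the work surface at z = 0. Lengths are in m, angles in rad, forces in N, time in s.
With the tool pointing down it reaches from about 0.4 to 0.85 m from the base axis. Payload 10.4 kg.
Tool frame: the origin (TCP) lies at the very end of the fingers, on their centre line; the grasp point (between the pads) lies 19 mm behind it; x points along the fingers, y is the direction in which the jaws open and shut, and the axes are right-handed (so a half turn about x gives the same grasp; the last joint's range is limited). The gripper opens to 85 mm and grips with 20 to 120 N. Pads are 22 mm wide; open, the fingers measure 114 mm over their backs; the gripper's body (76 mm by 85 mm) begins 54 mm behind the grasp point. The pads swing forward as they close: fully open they stand 13 mm farther back than shut.
Start: joints at [1.22, 0.332, -0.065, 1.46, 0.022, 1.35, -0.088], TCP at [0.201, -0.592, 0.231] pointing down, gripper open.
Joint ranges: [-2.6, 2.6], [-0.5, 2.12], [-1.47, 1.34], [0.16, 2.42], [-1.27, 4.41], [0.06, 2.06], [-2.6, 2.6]. Speed limits (rad/s): [2.22, 2.22, 2.79, 2.79, 3.14, 3.14, 3.14].

### API

Orientations are given as a rotation vector (axis times angle).
In Python, from plant import r, get_image, camera_info gives the robot as it stands.
- The arm moves only by the tool servo_tool, never from a script. Its argument "increments" is a list of rows, each a list of 3 entries, a list of its own where there are three numbers: the opening, from 0 (shut) to 1 (fully open), then the shift along the tool's x, y, z in m, then the turn, a rotation vector about the tool's x, y, z in rad. In form: [[grip, [tx, ty, tz], [ax, ay, az]], ...]. A call has 1 to 12 rows; each row is the pose to reach, as a shift and turn from the pose commanded when the call began, along the tool's axes at that moment; what a row does not reach only later rows make up. A row lasts 1/8 s, in which the tool goes at most 62.5 mm and 10.7 degrees, less where a joint would pass 70% of its speed; a pose out of reach is approached as far as the arm can. A call with a gripper value outside its range is refused whole. The fingers move at their own pace and stop on an object; "squeeze" is the grip in N (left out, the last holds). Time passes only in rows, so rows that repeat a pose let the fingers close. It gives the time, the measured TCP pose, the force and the opening at its end, in the units of the state.
- r.get_obs(): the state, without advancing time (a new reading comes with each control period).
- get_image(name): name is "side" or "top"; returns the picture (400x640x3 uint8, red, green, blue); there is no depth.
- camera_info(name): a dict with "vertical_fov" (degrees; the focal length in pixels is half the picture's height over the tangent of half this angle, whatever the lens; pixels are square), "cx", "cy" (the principal point, pixels), "k1" (the pictures are not rectified: a ray, as slopes to the right and down, at radius r is drawn at 1 + k1 r^2 times it, then the intrinsics apply), "R" (3x3) and "t" (3): a world point X has camera coordinates R X + t. Camera axes: x right, y down, z forward; pixel columns grow to the right and rows downward; lengths in m; the calibration is good to about 2 mm. A picture is of the moment at which its call begins. camera_info takes no time and is no camera call.
- r.finish_job(): hands the job in, once; it reports no verdict.
The state is a dict: "clock": time; "joint_pos": joint angles; "joint_velocities": joint speeds; "joint_torque": joint torques, N m; "position": TCP position; "tool_rot": TCP orientation; "contact_force": force on the tool from outside, world axes, zero at the start; "moment": the same for the moment, N m; "width": finger opening in m.
Only numpy, scipy, OpenCV 4.12 (cv2) and the standard library are available. Lean on these libraries where they do the work, as an engineer would, in place of code of your own. Each camera call takes 0.05 s, during which the arm holds its last target. There are 200 camera calls.

## Working session

There is one attempt and no reset: what is moved stays moved. The work goes in short steps, Python scripts to look and compute and a tool call to move; the robot and the scene stay as the last step left them, time stands still between calls to the robot, and variables do not carry over. Pictures are saved under pics/ and viewed, about 12 in all and at most 16, crops included, and the job is handed in when it is done.

Besides the shell and the picture viewer there is one more tool, called after "Request:" as name(argument=value, ...) on one line, values as JSON. servo_tool: Moves the arm, as the interface text tells. Its arguments: {"type":"object","properties":{"increments":{"type":"array","items":{"type":"array"}},"squeeze":{"type":"number"}},"required":["increments"]}

```bash
mkdir -p pics; python3 - <<'E'
from plant import r,get_image,camera_info
import cv2
for n in("top","side"):
    im=get_image(n); cv2.imwrite(f"pics/{n}0.png",im[:,:,::-1]); print(n,camera_info(n))
print(r.get_obs())
E
```

```text
top {'vertical_fov': 47.98100098009061, 'cx': 319.92373990482025, 'cy': 193.27220057794491, 'k1': -0.0653537691982498, 'R': array([[ 0.00392157, -0.99990728, -0.01304026],
       [-0.99863719, -0.00323727, -0.0520892 ],
       [ 0.05204216,  0.01322676, -0.99855729]]), 't': array([-0.03971288,  0.55260556,  1.24981079])}
side {'vertical_fov': 54.462909644035484, 'cx': 322.28175210841033, 'cy': 197.3486035200433, 'k1': -0.009509616088361927, 'R': array([[-0.89209772, -0.45149565,  0.01770143],
       [-0.30439211,  0.57156439, -0.76201023],
       [ 0.3339268 , -0.68517576, -0.647323  ]]), 't': array([0.49839711, 0.22785021, 0.73005048])}
{'clock': 0.1, 'joint_pos': array([ 1.22040722,  0.33276745, -0.06471207,  1.46084119,  0.02160634,
        1.34989336, -0.08852297]), 'joint_velocities': array([-0.00013859, -0.00302835,  0.0016135 , -0.00337876, -0.00096876,
        0.00086458,  0.00044948]), 'joint_torque': array([ 6.25376415e-04, -6.26749206e+01,  4.86627908e-02, -3.92424452e+01,
        1.62820512e-02,  7.08460328e-03,  2.09032135e-05]), 'position': array([ 0.20111677, -0.59141347,  0.23062897]), 'tool_rot': array([ 2.04421161,  0.33934983, -2.04473846]), 'contact_force': array([-0.65328827,  0.74044357,  0.62200411]), 'moment': array([ 0.00675186, -0.0417792 ,  0.02523372]), 'width': 0.08554555754239132}
```

View pics/top0.png

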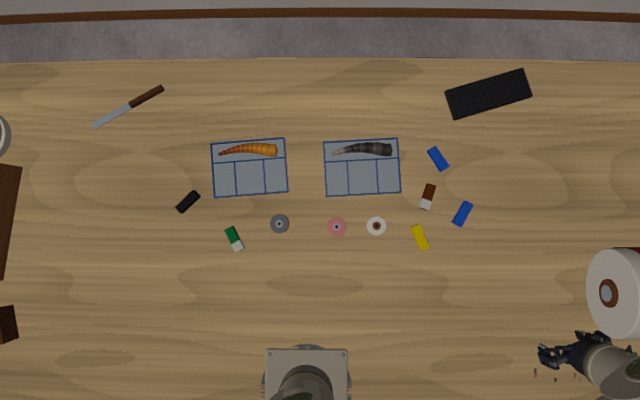

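View pics/side0.png

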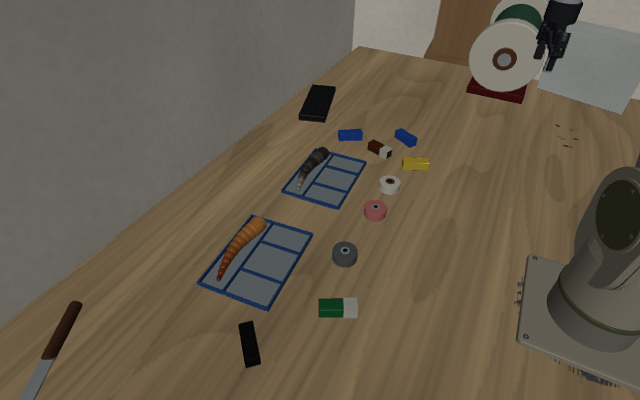

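```bash
cat > h.py <<'E'
import numpy as np,cv2
from plant import r,get_image,camera_info
from scipy.spatial.transform import Rotation as Ro
def ray(n,uv,z):
    c=camera_info(n); f=200/np.tan(np.radians(c['vertical_fov']/2))
    K=np.array([[f,0,c['cx']],[0,f,c['cy']],[0,0,1]])
    p=cv2.undistortPoints(np.array(uv,float).reshape(-1,1,2),K,np.array([c['k1'],0,0,0.]))[:,0]
    d=np.c_[p,np.ones(len(p))]@c['R']; o=-c['R'].T@c['t']
    return o+d*((z-o[2])/d[:,2])[:,None]
def blobs(n,im,hsvlo,hsvhi,z,roi,amin=60):
    m=cv2.inRange(cv2.cvtColor(im,cv2.COLOR_RGB2HSV),np.array(hsvlo),np.array(hsvhi))
    x0,y0,x1,y1=roi; k=np.zeros_like(m); k[y0:y1,x0:x1]=m[y0:y1,x0:x1]
    k=cv2.morphologyEx(k,cv2.MORPH_CLOSE,np.ones((3,3)))
    out=[]
    for c in cv2.findContours(k,cv2.RETR_EXTERNAL,cv2.CHAIN_APPROX_NONE)[0]:
        if cv2.contourArea(c)<amin: continue
        w=ray(n,c.reshape(-1,2),z)[:,:2]
        q=cv2.minAreaRect((w*1000).astype(np.float32))
        b=cv2.boxPoints(q); e=[b[1]-b[0],b[2]-b[1]]; e=max(e,key=np.linalg.norm)
        out.append((c.reshape(-1,2).mean(0).round(1),np.round(q[0],1),np.round(q[1],1),round(float(np.degrees(np.arctan2(e[1],e[0]))%180),1)))
    return out
def show(l,o):
    for x in o: print(l,'px',x[0],'xy',x[1],'size',x[2],'ang',x[3])
E
python3 - <<'E'
from h import *
im=get_image("top")
g=lambda l,lo,hi,z,roi,a=60:show(l,blobs("top",im,lo,hi,z,roi,a))
R=(165,120,500,260)
g('trays',(100,100,60),(130,255,255),.012,(205,130,405,205),500)
g('green',(50,80,20),(85,255,255),.026,R)
g('brownfull',(0,0,0),(25,255,255),.026,(418,182,438,212))
g('stick',(0,0,0),(180,255,50),.026,(170,185,206,218))
g('grey',(0,0,0),(180,70,140),.024,(265,208,295,238))
g('pink',(160,60,100),(180,255,255),.024,R)
g('felt',(0,0,170),(180,60,255),.024,(360,212,392,242))
g('gsleeve',(0,0,150),(180,60,255),.026,(225,225,250,256),30)
g('bsleeve',(0,0,150),(180,60,255),.026,(415,182,440,212),30)
g('brown',(0,80,20),(15,255,130),.026,(415,182,440,212),30)
print(Ro.from_rotvec(r.get_obs()['tool_rot']).as_matrix().round(3))
c=im[130:260,165:485]
cv2.imwrite('pics/crop.png',cv2.resize(c,None,fx=2.5,fy=2.5,interpolation=cv2.INTER_CUBIC)[:,:,::-1])
E
```

```text
trays px [249.6 164.7] xy [626.8 165.4] size [156.8 211.8] ang 94.7
green px [231.6 234.5] xy [436.2 208.3] size [41.5 26.3] ang 27.4
brownfull px [427.5 196.5] xy [ 544.2 -337.8] size [53.3 81.5] ang 179.6
stick px [187.5 201.2] xy [527.8 334.3] size [28.2 71.9] ang 135.2
grey px [278.9 223.3] xy [467.6  75.9] size [52.9 50.3] ang 0.5
brown px [428.6 191.6] xy [ 558.8 -341.3] size [29.2 42.6] ang 161.7
[[-0.     0.322 -0.947]
 [ 0.001 -0.947 -0.322]
 [-1.    -0.001  0.   ]]
```

View pics/crop.png

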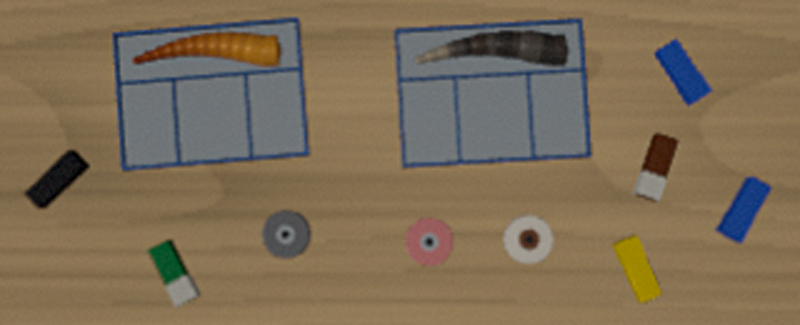

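```bash
python3 - <<'E'
from h import *
im=get_image("top")
hs=cv2.cvtColor(im,cv2.COLOR_RGB2HSV)
for l,u,v in(('felt',370,226),('pink',330,228),('gsl',237,246),('bsl',425,203),('wood',400,260),('wall',324,150)): print(l,hs[v,u])
g=lambda l,lo,hi,z,roi,a=60:show(l,blobs("top",im,lo,hi,z,roi,a))
g('trayR',(95,70,40),(130,255,255),.012,(315,130,405,205),500)
g('felt',(0,0,125),(180,75,255),.024,(358,208,394,244))
g('pink',(0,60,60),(8,255,255),.024,(318,208,355,246)); g('pink',(165,40,60),(180,255,255),.024,(318,208,355,246))
# uv corners (hand-read from crop) 
P=lambda a:np.array(a)/2.5+np.array([165,130])-.3
for l,q in(('green',[(150,247),(172,240),(199,296),(176,304)]),('brown',[(653,134),(678,140),(661,200),(636,193)])):
    w=ray("top",P(q),.026)[:,:2]*1000; d=w[0]+w[1]-w[2]-w[3]
    print(l,w.mean(0).round(1),np.linalg.norm(d)/2,np.degrees(np.arctan2(d[1],d[0])))
for l,q in(('trayS',[(114,33),(297,19),(309,154),(124,168)]),('trayR',[(396,30),(581,19),(590,156),(404,166)])):
    w=ray("top",P(q),.012)[:,:2]*1000; d=w[0]+w[1]-w[2]-w[3]; 
    e=w[0]-w[1]+w[3]-w[2]
    print(l,w.mean(0).round(1),np.linalg.norm(d)/2,np.degrees(np.arctan2(d[1],d[0])),np.linalg.norm(e)/2,np.degrees(np.arctan2(e[1],e[0])))
for l,p in(('felt',(528,239)),('pink',(429,242)),('grind',(286,234))): print(l,ray("top",P([p]),.024).round(4))
E
```

```text
felt [ 21  25 163]
pink [  0 101 151]
gsl [ 23  21 144]
bsl [ 19  20 141]
wood [ 18 105 143]
wall [109  80  99]
trayR px [356.8 163.3] xy [ 628.9 -155.4] size [156.6 211.6] ang 93.4
felt px [375.8 225.3] xy [ 463.8 -193.4] size [54.9 53.2] ang 45.1
pink px [336.2 226.3] xy [461.3 -82.9] size [50. 50.] ang 90.2
green [425.5 200. ] 69.63588112959025 25.950369613888608
brown [ 544.4 -337.8] 69.28710736436066 -16.42549083238456
trayS [626.9 163.9] 154.72354448651862 5.421625375441163 210.50239843163516 94.42441340949517
trayR [ 628.5 -155.8] 155.35089544433387 3.4514883980522653 210.1430540687403 93.43885376906282
felt [[ 0.4636 -0.1938  0.024 ]]
pink [[ 0.4599 -0.0838  0.024 ]]
grind [[0.4681 0.0756 0.024 ]]
```

Candidates (top px): the white felt wheel is (376,226), and (337,227) is the pink one. The big bench-grinder wheel at (612,293) is ruled out. The grey stone is (280,223). The black stick is (188,201), not the large slab at (488,93). The brown bar with sleeve is (427,196); blue (438,158) and (462,213) and yellow (420,238) are not wanted. The green bar is (235,239). In the crop the amber horn is in the left tray and the dark horn in the right tray, so the choices hold. I'll start with the felt wheel.

Request:
servo_tool(increments=[[1,[0.05,-0.06,-0.08],[-0.3,0,0]],[1,[0.13,-0.292,-0.377],[-1.243,0,0]],[1,[0.13,-0.292,-0.377],[-1.243,0,0]],[1,[0.13,-0.292,-0.377],[-1.243,0,0]],[1,[0.13,-0.292,-0.377],[-1.243,0,0]],[1,[0.13,-0.292,-0.377],[-1.243,0,0]],[1,[0.13,-0.292,-0.377],[-1.243,0,0]],[1,[0.13,-0.292,-0.377],[-1.243,0,0]],[1,[0.13,-0.292,-0.377],[-1.243,0,0]],[1,[0.13,-0.292,-0.377],[-1.243,0,0]],[1,[0.13,-0.292,-0.377],[-1.243,0,0]]], squeeze=60)

```text
clock: 1.58
position: [0.4637, -0.1953, 0.1015]
tool_rot: [1.21, 1.208, -1.211]
contact_force: [-0.3, -0.4, -1.6]
width: 0.0856
```

Request:
servo_tool(increments=[[1,[0.04,0,-0.001],[0,0,0]],[1,[0.07,0,-0.002],[0,0,0]],[1,[0.09,0,-0.002],[0,0,0]],[1,[0.097,0,-0.002],[0,0,0]],[0.3,[0.097,0,-0.002],[0,0,0]],[0.3,[0.097,0,-0.002],[0,0,0]],[0.3,[0.097,0,-0.002],[0,0,0]],[0.3,[0.097,0,-0.002],[0,0,0]],[0.3,[0.097,0,-0.002],[0,0,0]],[0.3,[0.097,0,-0.002],[0,0,0]]])

```text
clock: 2.82
position: [0.4649, -0.1925, 0.0058]
tool_rot: [1.209, 1.207, -1.209]
contact_force: [-2.8, -0.4, 6.8]
width: 0.0519
```

```bash
python3 - <<'E'
from h import *
a=get_image("side")[150:250,320:480]; 
cv2.imwrite('pics/g1.png',cv2.resize(a,None,fx=4,fy=4,interpolation=cv2.INTER_CUBIC)[:,:,::-1])
E
```

```text
(no output)
```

View pics/g1.png

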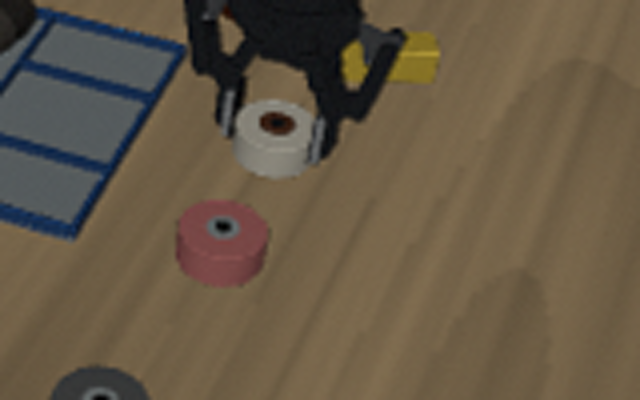

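The side view shows the fingers on both sides of the white wheel and the pink one clear. I'll lift and carry it to the amber tray.

Request:
servo_tool(increments=[[0.3,[-0.03,0,0],[0,0,0]],[0.3,[-0.07,0,0],[0,0,0]],[0.3,[-0.1,0.01,-0.03],[0,0,0]],[0.3,[-0.1,0.03,-0.08],[0,0,0]],[0.3,[-0.1,0.05,-0.13],[0,0,0]],[0.3,[-0.1,0.07,-0.18],[0,0,0]],[0.3,[-0.1,0.09,-0.23],[0,0,0]],[0.3,[-0.1,0.11,-0.28],[0,0,0]],[0.3,[-0.1,0.13,-0.33],[0,0,0]],[0.3,[-0.1,0.134,-0.355],[0,0,0]],[0.3,[-0.1,0.134,-0.355],[0,0,0]],[0.3,[-0.1,0.134,-0.355],[0,0,0]]])

```text
clock: 4.38
position: [0.5984, 0.1618, 0.1046]
tool_rot: [1.21, 1.208, -1.21]
contact_force: [0.4, 0.6, -1.3]
width: 0.0522
```

Request:
servo_tool(increments=[[0.3,[0.03,0,0],[0,0,0]],[0.3,[0.06,0,0],[0,0,0]],[0.3,[0.08,0,0],[0,0,0]],[0.3,[0.088,0,0],[0,0,0]],[0.3,[0.092,0,0],[0,0,0]],[0.3,[0.094,0,0],[0,0,0]],[0.3,[0.095,0,0],[0,0,0]],[0.3,[0.095,0,0],[0,0,0]]])

```text
clock: 5.38
position: [0.5986, 0.1632, 0.0099]
tool_rot: [1.21, 1.209, -1.208]
contact_force: [-0.5, -0.2, 2.0]
width: 0.0518
```

Request:
servo_tool(increments=[[0.7,[0,0,0],[0,0,0]],[0.75,[0,0,0],[0,0,0]],[0.75,[0,0,0],[0,0,0]],[0.75,[-0.02,0,0],[0,0,0]],[0.8,[-0.06,0,0],[0,0,0]],[1,[-0.1,0,0],[0,0,0]],[1,[-0.1,-0.06,0.04],[0,0,0]],[1,[-0.1,-0.13,0.085],[0,0,0]],[1,[-0.1,-0.131,0.086],[0,0,0]],[1,[-0.1,-0.131,0.086],[0,0,0]]])

```text
clock: 6.62
position: [0.4662, 0.0755, 0.1106]
tool_rot: [1.209, 1.205, -1.211]
contact_force: [-0.3, 0.9, 1.3]
width: 0.0854
```

```bash
python3 - <<'E'
from h import *
im=get_image("top")
show('felt',blobs("top",im,(0,0,125),(180,60,255),.028,(205,150,295,205)))
show('tray',blobs("top",im,(100,100,60),(130,255,255),.012,(205,130,405,205),500))
cv2.imwrite('pics/t1.png',cv2.resize(im[120:260,165:485],None,fx=2.5,fy=2.5)[:,:,::-1])
E
```

```text
felt px [249.4 175.8] xy [599.8 160.9] size [50.6 56.2] ang 90.1
tray px [248.1 165.4] xy [626.9 165.4] size [156.8 212.2] ang 94.7
```

View pics/t1.png

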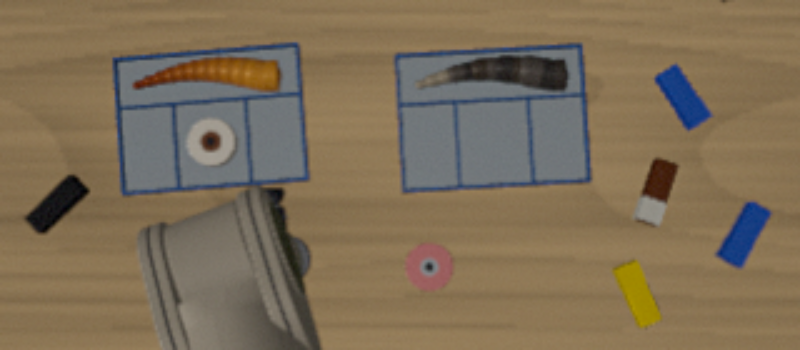

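The picture shows the felt wheel centred in the middle bay of the amber tray, at about (599.8,161) mm against (599,162.5) wanted. Next is the grindstone.

Request:
servo_tool(increments=[[1,[0.04,0.001,0],[0,0,0]],[1,[0.08,0.001,0],[0,0,0]],[1,[0.098,0.001,0],[0,0,0]],[1,[0.105,0.001,0],[0,0,0]],[0.3,[0.105,0.001,0],[0,0,0]],[0.3,[0.105,0.001,0],[0,0,0]],[0.3,[0.105,0.001,0],[0,0,0]],[0.3,[0.105,0.001,0],[0,0,0]],[0.3,[0.105,0.001,0],[0,0,0]],[0.3,[0.105,0.001,0],[0,0,0]]], squeeze=60)

```text
clock: 7.92
position: [0.4692, 0.0773, 0.0059]
tool_rot: [1.21, 1.207, -1.208]
contact_force: [-1.8, -0.3, 8.9]
width: 0.0522
```

Request:
servo_tool(increments=[[0.3,[-0.03,0,0],[0,0,0]],[0.3,[-0.07,0,0],[0,0,0]],[0.3,[-0.1,0.02,0.035],[0,0,0]],[0.3,[-0.1,0.05,0.08],[0,0,0]],[0.3,[-0.1,0.08,0.13],[0,0,0]],[0.3,[-0.1,0.11,0.18],[0,0,0]],[0.3,[-0.1,0.13,0.22],[0,0,0]],[0.3,[-0.1,0.132,0.234],[0,0,0]],[0.3,[-0.1,0.132,0.234],[0,0,0]],[0.3,[-0.1,0.132,0.234],[0,0,0]]])

```text
clock: 9.18
position: [0.6, -0.1549, 0.1048]
tool_rot: [1.208, 1.21, -1.207]
contact_force: [0.6, 0.3, -1.0]
width: 0.0518
```

Request:
servo_tool(increments=[[0.3,[0.03,0,0],[0,0,0]],[0.3,[0.06,0,0],[0,0,0]],[0.3,[0.08,0,0],[0,0,0]],[0.3,[0.088,0,0],[0,0,0]],[0.3,[0.092,0,0],[0,0,0]],[0.3,[0.094,0,0],[0,0,0]],[0.3,[0.095,0,0],[0,0,0]],[0.3,[0.095,0,0],[0,0,0]]])

```text
clock: 10.18
position: [0.6006, -0.157, 0.0101]
tool_rot: [1.209, 1.208, -1.209]
contact_force: [-1.3, 0.3, 1.6]
width: 0.0517
```

Request:
servo_tool(increments=[[0.7,[0,0,0],[0,0,0]],[0.75,[0,0,0],[0,0,0]],[0.75,[0,0,0],[0,0,0]],[0.75,[-0.02,0,0],[0,0,0]],[0.8,[-0.06,0,0],[0,0,0]],[0.7,[-0.1,0,0],[-0.1,0,0]],[0.7,[-0.1,-0.056,0.181],[-1.285,0,0]],[0.7,[-0.1,-0.056,0.181],[-1.285,0,0]],[0.7,[-0.1,-0.056,0.181],[-1.285,0,0]],[0.7,[-0.1,-0.056,0.181],[-1.285,0,0]],[0.7,[-0.1,-0.056,0.181],[-1.285,0,0]],[0.7,[-0.1,-0.056,0.181],[-1.285,0,0]]])

```text
clock: 11.68
position: [0.5443, -0.3383, 0.1109]
tool_rot: [0.274, 1.552, -0.275]
contact_force: [0.4, 0.2, 0.5]
width: 0.0595
```

Request:
servo_tool(increments=[[0.7,[0,0,0],[-0.3,0,0]],[0.7,[0,0,0],[-0.3,0,0]]])

```text
clock: 11.92
position: [0.5444, -0.3381, 0.1109]
tool_rot: [0.04, 1.569, -0.041]
contact_force: [0.8, -0.5, 0.0]
width: 0.0595
```

```bash
cat >> h.py <<'E'
def plan(x,y,z,yaw):
    o=r.get_obs(); M=Ro.from_rotvec(o['tool_rot']).as_matrix()
    cur=np.degrees(np.arctan2(M[1,1],M[0,1])); d=(yaw-cur+180)%360-180
    print('pos',o['position'].round(4),'yaw',round(cur,1),'q7',round(o['joint_pos'][6],2),'shift',(M.T@(np.array([x,y,z])-o['position'])).round(4),'turn ax',round(-np.radians(d),3),'width',round(o['width'],4))
E
python3 - <<'E'
from h import *
plan(.5443,-.338,.1,73.6)
im=get_image("top")
show('grey',blobs("top",im,(0,0,0),(180,255,85),.028,(345,164,378,200)))
E
```

```text
pos [ 0.5444 -0.3381  0.1109] yaw 87.1 q7 1.73 shift [ 0.0109  0.0001 -0.0001] turn ax 0.235 width 0.0595
grey px [363.2 176.1] xy [ 600.6 -157.7] size [47.3 51.5] ang 135.1
```

Request:
servo_tool(increments=[[0.7,[0,0,0],[0.18,0,0]],[0.7,[0.02,0,0],[0.235,0,0]],[0.7,[0.06,0,0],[0.235,0,0]],[0.7,[0.09,0,0],[0.235,0,0]],[0.7,[0.106,0,0],[0.235,0,0]],[0.7,[0.106,0,0],[0.235,0,0]],[0.1,[0.106,0,0],[0.235,0,0]],[0.1,[0.106,0,0],[0.235,0,0]],[0.1,[0.106,0,0],[0.235,0,0]],[0.1,[0.106,0,0],[0.235,0,0]],[0.1,[0.106,0,0],[0.235,0,0]],[0.1,[0.106,0,0],[0.235,0,0]]], squeeze=60)

```text
clock: 13.48
position: [0.5452, -0.3385, 0.005]
tool_rot: [0.228, 1.556, -0.229]
contact_force: [-1.1, -0.4, 6.3]
width: 0.0248
```

```bash
python3 - <<'E'
from h import *
plan(.605,.090,.11,94.7)
E
```

```text
pos [ 0.5452 -0.3385  0.005 ] yaw 73.3 q7 1.45 shift [-0.1055  0.4275 -0.0654] turn ax -0.373 width 0.0248
```

Request:
servo_tool(increments=[[0.1,[-0.03,0,0],[0,0,0]],[0.1,[-0.07,0,0],[0,0,0]],[0.1,[-0.105,0.03,-0.005],[0,0,0]],[0.1,[-0.105,0.08,-0.012],[-0.08,0,0]],[0.1,[-0.105,0.13,-0.02],[-0.16,0,0]],[0.1,[-0.105,0.18,-0.028],[-0.24,0,0]],[0.1,[-0.105,0.23,-0.035],[-0.32,0,0]],[0.1,[-0.105,0.28,-0.043],[-0.373,0,0]],[0.1,[-0.105,0.33,-0.05],[-0.373,0,0]],[0.1,[-0.105,0.38,-0.058],[-0.373,0,0]],[0.1,[-0.105,0.42,-0.064],[-0.373,0,0]],[0.1,[-0.105,0.4275,-0.0654],[-0.373,0,0]]])

```text
clock: 14.98
position: [0.6038, 0.0944, 0.109]
tool_rot: [-0.067, 1.569, 0.069]
contact_force: [1.2, -0.7, -0.8]
width: 0.0251
```

Request:
servo_tool(increments=[[0.1,[0,0,0],[0,0,0]],[0.1,[0,0,0],[0,0,0]]])

```text
clock: 15.22
position: [0.6043, 0.0885, 0.1083]
tool_rot: [-0.064, 1.57, 0.062]
contact_force: [0.6, -0.1, -0.9]
width: 0.0249
```

```bash
python3 - <<'E'
from h import *
plan(.605,.090,.009,94.7)
im=get_image("side")
cv2.imwrite('pics/s2.png',cv2.resize(im[120:320,180:400],None,fx=3,fy=3)[:,:,::-1])
E
```

```text
pos [0.6043 0.0885 0.1083] yaw 94.6 q7 1.11 shift [0.0993 0.0016 0.0008] turn ax -0.002 width 0.0249
```

View pics/s2.png

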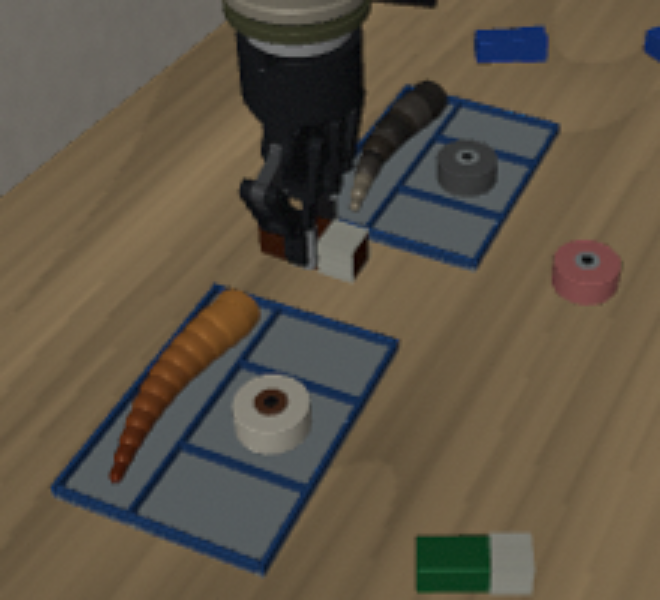

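The bar is held level by its middle, with the grindstone in the dark tray and the felt wheel in place. I'll lower it.

Request:
servo_tool(increments=[[0.1,[0.03,0.001,0.001],[0,0,0]],[0.1,[0.06,0.001,0.001],[0,0,0]],[0.1,[0.075,0.001,0.001],[0,0,0]],[0.1,[0.085,0.001,0.001],[0,0,0]],[0.1,[0.092,0.001,0.001],[0,0,0]],[0.1,[0.097,0.001,0.001],[0,0,0]],[0.1,[0.099,0.001,0.001],[0,0,0]],[0.1,[0.099,0.001,0.001],[0,0,0]]])

```text
clock: 16.27
position: [0.6052, 0.0915, 0.0095]
tool_rot: [-0.065, 1.569, 0.064]
contact_force: [0.2, 0.9, -1.0]
width: 0.0246
```

Request:
servo_tool(increments=[[0.35,[0,0,0],[0,0,0]],[0.35,[0,0,0],[0,0,0]],[0.35,[0,0,0],[0,0,0]]])

```text
clock: 16.65
position: [0.6052, 0.0915, 0.0095]
tool_rot: [-0.064, 1.57, 0.064]
contact_force: [0.4, 0.5, -0.5]
width: 0.0298
```

Request:
servo_tool(increments=[[0.35,[-0.01,0,0],[0,0,0]],[0.4,[-0.03,0,0],[0,0,0]],[0.7,[-0.06,0,0],[0,0,0]],[0.7,[-0.1,0,0],[0,0,0]]])

```text
clock: 17.15
position: [0.6048, 0.0916, 0.1113]
tool_rot: [-0.065, 1.57, 0.065]
contact_force: [0.6, 0.3, -0.3]
width: 0.0599
```

```bash
python3 - <<'E'
from h import *
plan(.4255,.200,.1,116)
E
```

```text
pos [0.6048 0.0916 0.1113] yaw 94.7 q7 1.11 shift [ 0.0113  0.1228 -0.1698] turn ax -0.371 width 0.0599
```

Request:
servo_tool(increments=[[0.7,[0,0.1228,-0.1698],[-0.371,0,0]],[0.7,[0.011,0.1228,-0.1698],[-0.371,0,0]],[0.7,[0.011,0.1228,-0.1698],[-0.371,0,0]],[0.7,[0.011,0.1228,-0.1698],[-0.371,0,0]],[0.7,[0.011,0.1228,-0.1698],[-0.371,0,0]],[0.7,[0.011,0.1228,-0.1698],[-0.371,0,0]],[0.7,[0.05,0.1228,-0.1698],[-0.371,0,0]],[0.7,[0.09,0.1228,-0.1698],[-0.371,0,0]],[0.7,[0.106,0.1228,-0.1698],[-0.371,0,0]],[0.7,[0.106,0.1228,-0.1698],[-0.371,0,0]],[0.1,[0.106,0.1228,-0.1698],[-0.371,0,0]],[0.1,[0.106,0.1228,-0.1698],[-0.371,0,0]]])

```text
clock: 18.65
position: [0.4268, 0.2003, 0.0046]
tool_rot: [-0.355, 1.539, 0.355]
contact_force: [-13.4, -6.8, 30.0]
width: 0.0246
```

Request:
servo_tool(increments=[[0.1,[0,0,0],[0,0,0]],[0.1,[0,0,0],[0,0,0]],[0.1,[0,0,0],[0,0,0]],[0.1,[0,0,0],[0,0,0]]])

```text
clock: 19.15
position: [0.4269, 0.2003, 0.0047]
tool_rot: [-0.355, 1.539, 0.355]
contact_force: [-0.9, -1.0, 6.7]
width: 0.0251
```

```bash
python3 - <<'E'
from h import *
plan(.593,.2355,.11,94.7)
im=get_image("side")
cv2.imwrite('pics/s3.png',cv2.resize(im[200:350,180:400],None,fx=3,fy=3)[:,:,::-1])
E
```

```text
pos [0.4269 0.2003 0.0047] yaw 115.9 q7 1.09 shift [-0.1049 -0.0412  0.165 ] turn ax 0.371 width 0.0251
```

View pics/s3.png

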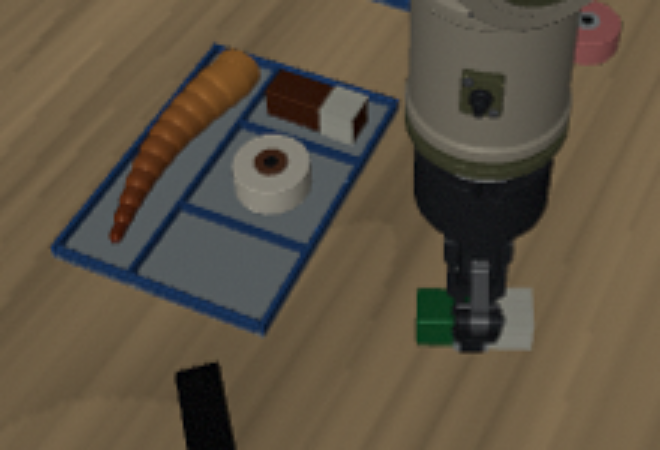

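The brown bar lies in its bay at about (320,105) in the crop, and the green bar is gripped mid-length.

Request:
servo_tool(increments=[[0.1,[-0.03,0,0],[0,0,0]],[0.1,[-0.07,0,0],[0,0,0]],[0.1,[-0.105,-0.005,0.02],[0.05,0,0]],[0.1,[-0.105,-0.015,0.06],[0.13,0,0]],[0.1,[-0.105,-0.025,0.1],[0.21,0,0]],[0.1,[-0.105,-0.035,0.14],[0.29,0,0]],[0.1,[-0.105,-0.041,0.165],[0.371,0,0]],[0.1,[-0.105,-0.041,0.165],[0.371,0,0]],[0.1,[-0.105,-0.041,0.165],[0.371,0,0]]])

```text
clock: 20.32
position: [0.5915, 0.2354, 0.1087]
tool_rot: [-0.066, 1.57, 0.066]
contact_force: [-0.8, 0.7, -1.0]
width: 0.0248
```

```bash
python3 - <<'E'
from h import *
plan(.593,.2355,.0092,94.7)
E
```

```text
pos [0.5915 0.2354 0.1087] yaw 94.8 q7 0.87 shift [ 0.0995 -0.      0.0015] turn ax 0.001 width 0.0248
```

Request:
servo_tool(increments=[[0.1,[0.03,0,0.001],[0,0,0]],[0.1,[0.06,0,0.001],[0,0,0]],[0.1,[0.075,0,0.001],[0,0,0]],[0.1,[0.085,0,0.001],[0,0,0]],[0.1,[0.092,0,0.001],[0,0,0]],[0.1,[0.097,0,0.001],[0,0,0]],[0.1,[0.0995,0,0.001],[0,0,0]],[0.1,[0.0995,0,0.001],[0,0,0]],[0.1,[0.0995,0,0.001],[0,0,0]]])

```text
clock: 21.45
position: [0.5932, 0.2354, 0.009]
tool_rot: [-0.064, 1.569, 0.064]
contact_force: [0.0, 0.4, -1.4]
width: 0.0249
```

Request:
servo_tool(increments=[[0.35,[0,0,0],[0,0,0]],[0.35,[0,0,0],[0,0,0]],[0.35,[0,0,0],[0,0,0]],[0.35,[-0.01,0,0],[0,0,0]],[0.4,[-0.03,0,0],[0,0,0]],[0.7,[-0.06,0,0],[0,0,0]],[0.7,[-0.1,0,0],[0,0,0]],[0.7,[-0.1,0,0],[0,0,0]]])

```text
clock: 22.45
position: [0.5948, 0.2368, 0.1138]
tool_rot: [-0.063, 1.563, 0.066]
contact_force: [0.6, 0.9, -0.2]
width: 0.06
```

```bash
python3 - <<'E'
from h import *
plan(.5278,.3343,.1,45.2)
E
```

```text
pos [0.5948 0.2368 0.1138] yaw 94.7 q7 0.87 shift [ 0.0136  0.1026 -0.0589] turn ax 0.864 width 0.06
```

Request:
servo_tool(increments=[[0.7,[0,0.1026,-0.0589],[0.864,0,0]],[0.7,[0,0.1026,-0.0589],[0.864,0,0]],[0.7,[0.013,0.1026,-0.0589],[0.864,0,0]],[0.7,[0.013,0.1026,-0.0589],[0.864,0,0]],[0.7,[0.013,0.1026,-0.0589],[0.864,0,0]],[0.7,[0.013,0.1026,-0.0589],[0.864,0,0]],[0.7,[0.05,0.1026,-0.0589],[0.864,0,0]],[0.7,[0.09,0.1026,-0.0589],[0.864,0,0]],[0.7,[0.108,0.1026,-0.0589],[0.864,0,0]],[0.7,[0.108,0.1026,-0.0589],[0.864,0,0]],[0.1,[0.108,0.1026,-0.0589],[0.864,0,0]],[0.1,[0.108,0.1026,-0.0589],[0.864,0,0]]])

```text
clock: 23.95
position: [0.5269, 0.3336, 0.0026]
tool_rot: [0.613, 1.481, -0.609]
contact_force: [-7.9, -5.2, 16.1]
width: 0.0247
```

Request:
servo_tool(increments=[[0.1,[0,0,0],[0,0,0]],[0.1,[0,0,0],[0,0,0]],[0.1,[0,0,0],[0,0,0]],[0.1,[0,0,0],[0,0,0]]])

```text
clock: 24.45
position: [0.527, 0.3336, 0.0026]
tool_rot: [0.613, 1.481, -0.609]
contact_force: [-0.1, 0.3, 6.1]
width: 0.0252
```

```bash
python3 - <<'E'
from h import *
plan(.597,-.0845,.13,93.4)
im=get_image("side")
cv2.imwrite('pics/s4.png',cv2.resize(im[200:380,180:400],None,fx=3,fy=3)[:,:,::-1])
E
```

```text
pos [0.527  0.3336 0.0026] yaw 45.2 q7 -0.18 shift [-0.1277 -0.247   0.3444] turn ax -0.841 width 0.0252
```

View pics/s4.png

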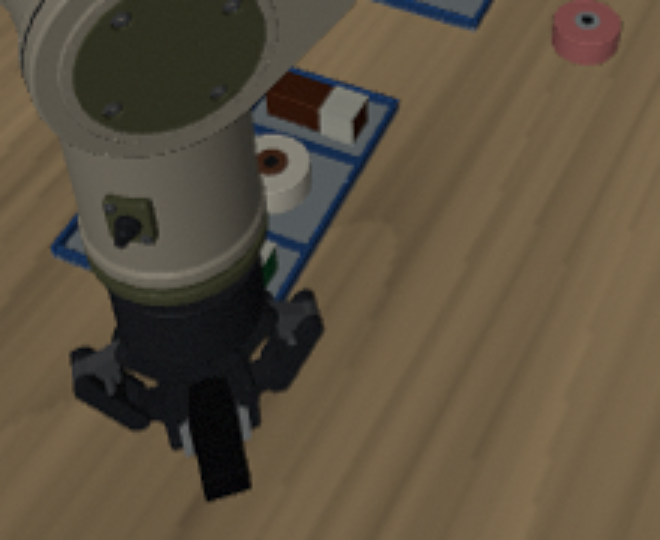

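The stick is gripped mid-length. I'll carry it to the dark-horn tray.

Request:
servo_tool(increments=[[0.1,[-0.03,0,0],[0,0,0]],[0.1,[-0.07,0,0],[0,0,0]],[0.1,[-0.12,-0.01,0.014],[0,0,0]],[0.1,[-0.128,-0.04,0.055],[-0.12,0,0]],[0.1,[-0.128,-0.07,0.097],[-0.24,0,0]],[0.1,[-0.128,-0.1,0.139],[-0.36,0,0]],[0.1,[-0.128,-0.13,0.181],[-0.48,0,0]],[0.1,[-0.128,-0.16,0.223],[-0.6,0,0]],[0.1,[-0.128,-0.19,0.265],[-0.72,0,0]],[0.1,[-0.128,-0.22,0.307],[-0.841,0,0]],[0.1,[-0.128,-0.24,0.335],[-0.841,0,0]],[0.1,[-0.128,-0.247,0.344],[-0.841,0,0]]])

```text
clock: 26.0
position: [0.5961, -0.0877, 0.129]
tool_rot: [-0.044, 1.57, 0.043]
contact_force: [0.1, 0.7, -1.3]
width: 0.0249
```

Request:
servo_tool(increments=[[0.1,[0,0,0],[0,0,0]],[0.1,[0,0,0],[0,0,0]]])

```text
clock: 26.25
position: [0.5959, -0.0827, 0.1291]
tool_rot: [-0.048, 1.57, 0.049]
contact_force: [-1.3, 0.3, -1.0]
width: 0.0249
```

```bash
python3 - <<'E'
from h import *
plan(.597,-.0845,.0075,93.4)
E
```

```text
pos [ 0.5959 -0.0827  0.1291] yaw 93.5 q7 1.43 shift [ 0.1216 -0.0019  0.0009] turn ax 0.002 width 0.0249
```

Request:
servo_tool(increments=[[0.1,[0.04,-0.001,0.001],[0,0,0]],[0.1,[0.08,-0.001,0.001],[0,0,0]],[0.1,[0.098,-0.001,0.001],[0,0,0]],[0.1,[0.108,-0.001,0.001],[0,0,0]],[0.1,[0.115,-0.001,0.001],[0,0,0]],[0.1,[0.119,-0.001,0.001],[0,0,0]],[0.1,[0.1215,-0.001,0.001],[0,0,0]],[0.1,[0.1215,-0.001,0.001],[0,0,0]],[0.1,[0.1215,-0.001,0.001],[0,0,0]]])

```text
clock: 27.38
position: [0.5973, -0.0858, 0.0076]
tool_rot: [-0.046, 1.57, 0.046]
contact_force: [0.0, -0.5, -1.4]
width: 0.0249
```

Request:
servo_tool(increments=[[0.35,[0,0,0],[0,0,0]],[0.35,[0,0,0],[0,0,0]],[0.35,[0,0,0],[0,0,0]],[0.35,[-0.01,0,0],[0,0,0]],[0.4,[-0.03,0,0],[0,0,0]],[0.7,[-0.06,0,0],[0,0,0]],[0.7,[-0.1,0,0],[0,0,0]],[0.7,[-0.15,0,0],[0,0,0]],[0.7,[-0.15,-0.05,0.03],[0,0,0]],[0.7,[-0.15,-0.1,0.06],[0,0,0]],[0.7,[-0.15,-0.15,0.1],[0,0,0]],[0.7,[-0.15,-0.2,0.13],[0,0,0]]])

```text
clock: 28.88
position: [0.7399, -0.2791, 0.1594]
tool_rot: [-0.046, 1.568, 0.047]
contact_force: [1.0, -0.0, 1.2]
width: 0.0598
```

Request:
servo_tool(increments=[[0.7,[0,-0.06,-0.02],[0,0,0]],[0.7,[0,-0.12,-0.05],[0,0,0]],[0.7,[0,-0.17,-0.09],[0,0,0]],[0.7,[0,-0.17,-0.09],[0,0,0]]])

```text
clock: 29.38
position: [0.6548, -0.46, 0.1592]
tool_rot: [-0.042, 1.57, 0.037]
contact_force: [-0.1, -0.1, -0.3]
width: 0.0597
```

```bash
python3 - <<'E'
from h import *
im=get_image("top")
g=lambda l,lo,hi,z,roi,a=60:show(l,blobs("top",im,lo,hi,z,roi,a))
g('stick',(0,0,0),(180,255,50),.03,(324,162,356,196))
g('pink',(0,60,60),(8,255,255),.024,(318,208,355,246))
cv2.imwrite('pics/t5.png',cv2.resize(im[120:260,165:485],None,fx=2.5,fy=2.5)[:,:,::-1])
s=get_image("side")
cv2.imwrite('pics/s5.png',cv2.resize(s[120:320,180:420],None,fx=3,fy=3)[:,:,::-1])
P=lambda q:np.array(q)/2.5+np.array([165,120])
E
```

```text
stick px [337.1 178. ] xy [594.7 -85.3] size [67.  22.3] ang 0.1
pink px [336.2 226.2] xy [461.3 -82.9] size [50. 50.] ang 90.2
```

View pics/t5.png

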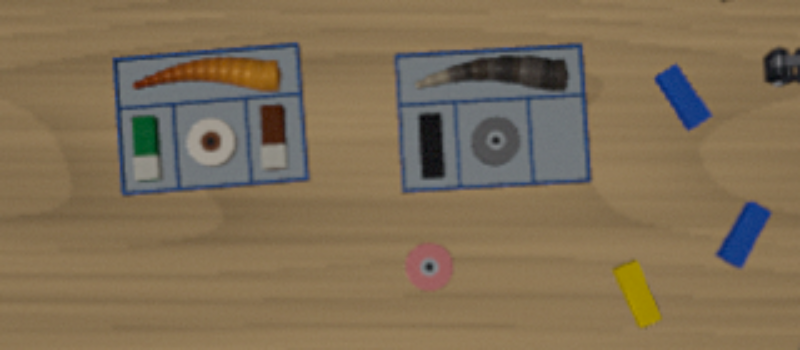

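View pics/s5.png

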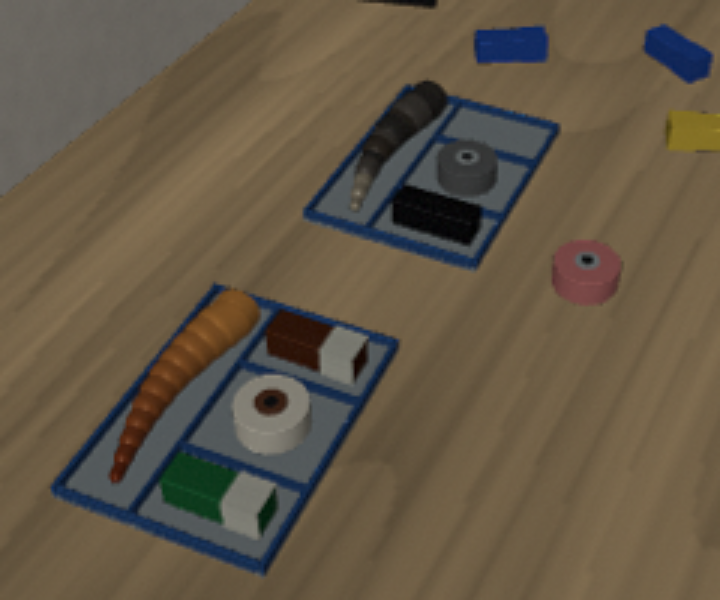

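Both pictures show all five pieces in their bays and clear of the walls. The pink stone and both horns haven't moved. Handing in.

```bash
python3 -c "
from plant import r
r.finish_job(); print(r.get_obs()['clock'])"
```

```text
the job is handed in; nothing more can be done
the job is handed in; nothing more can be done
```

Both trays are made up and the job is handed in; the robot gave no verdict. The last reading before that, taken after the arm had moved away, was about 29 s on the clock, against the 115 s limit.

- **Amber-horn tray:** the felt wheel is in the middle bay, the brown bar in the -y side bay and the green bar in the +y side bay.
- **Dark-horn tray:** the grindstone is in the middle bay and the dressing stick in the +y side bay.

**Last checks:**
- **Position:** measured from above, the two wheels and the stick were within about 3 mm of their bay centres. I checked the brown and green bars only by eye, in the top and side views. At release the gripper was within 2 mm of each of their bay centres.
- **Height:** I did not measure it separately. I took it from the gripper height at release, and the side view shows nothing tilted or resting on a wall.
- **Pink stone and horns:** the pink stone measured the same before and after. The horns look unmoved in the pictures.

No check failed or disagreed. The one slip was turning the gripper too far above the brown bar, which I corrected before lowering it.

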